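# Take the finished test probe from the vise and try it on the tester

### The arm

A 6-joint arm with a two-finger parallel gripper is mounted at the origin on the work surface. World frame = base frame: x ahead of the robot, y to its left, z up, the work surface at z = 0. Lengths are in m, angles in rad, forces in N, time in s.
With the tool pointing down it reaches from about 0.275 to 0.75 m from the base axis. Payload 10.2 kg.
Tool frame: the origin (TCP) lies on the centre line of the jaws, within the pads' length; the fingertips stand 14 mm ahead of it and the grasp point (between the pads) lies 5 mm behind it; y points along the fingers, z is the direction in which the jaws open and shut, and the axes are right-handed (so a half turn about y gives the same grasp; the last joint's range is limited). The gripper opens to 85 mm and grips with 20 to 120 N. Pads are 22 mm wide; open, the fingers measure 114 mm over their backs; the gripper's body (76 mm by 85 mm) begins 54 mm behind the grasp point. The pads swing forward as they close: fully open they stand 13 mm farther back than shut.
Start: joints at [-1.544, 0.313, 1.498, -0, 1.331, -0.223], TCP at [0.13, -0.509, 0.245] pointing down, gripper open.
Joint ranges: [-2.94, 2.94], [-0.97, 2.17], [0.19, 2.56], [-1.23, 4.37], [0.02, 3.11], [-2.88, 2.88]. Speed limits (rad/s): [2.39, 2.39, 3.01, 3.14, 3.14, 3.14].

### API

Orientations are given as a 3x3 rotation matrix whose columns are the frame's x, y, z axes.
In Python, from plant import * gives the robot as it stands.
- The arm moves only by the tool jog_arm, never from a script. Its argument "commands" is a list of rows, each a list of 7 numbers: the shift along the tool's x, y, z in m, then the turn, a rotation vector about the tool's x, y, z in rad, then the finger opening in m, from 0 to 0.0854. In form: [[dx, dy, dz, wx, wy, wz, claw], ...]. A call has 1 to 12 rows; each row is the pose to reach, as a shift and turn from the pose commanded when the call began, along the tool's axes at that moment; what a row does not reach only later rows make up. A row lasts 1/8 s, in which the tool goes at most 62.5 mm and 10.7 degrees, less where a joint would pass 70% of its speed; a pose out of reach is approached as far as the arm can. A call with a gripper value outside its range is refused whole. The fingers move at their own pace and stop on an object; the grip force is fixed at half the most. Time passes only in rows, so rows that repeat a pose let the fingers close. It gives the time, the measured TCP pose, the force and the opening at its end, in the units of the state.
- observe(): the state, without advancing time (a new reading comes with each control period).
- snapshot(name): name is "side" or "top" or "wrist"; returns (picture, depth): 400x640x3 uint8, red, green, blue; 400x640 float32, m along the optical axis (not along the pixel's ray), 0 where there is no reading.
- camera_info(name): a dict with "vertical_fov" (degrees; the focal length in pixels is half the picture's height over the tangent of half this angle, whatever the lens; pixels are square), "cx", "cy" (the principal point, pixels), "T" (4x4, takes a point from camera to world coordinates). Camera axes: x right, y down, z forward; pixel columns grow to the right and rows downward; lengths in m; the calibration is good to about 2 mm. A picture is of the moment at which its call begins: read the wrist's pose just before it. camera_info takes no time and is no camera call; for the wrist camera it gives the pose at the moment of the call.
- finish_job(): hands the job in, once; it reports no verdict.
Trained networks look in the newest picture that a camera, given by its name, has taken for a name from the list of things; names that differ only in an ending like _2 or _b are one class to them, and where a whole thing is asked for, a point or a joint stands for the part that bears it (a point fixed in the world has none). Each returns a list of dicts, best first, with "p" (0 to 1); they miss things now and then, are a little off and sometimes report something else, mostly with a low value. They report only what shows in the picture. A call takes as long as a camera call. They do not tell look-alikes from the thing itself.
- masks_of(thing, camera): "region" (400x640 bool, what is visible of it) and "rect" ([left, top, right, bottom] in pixels, round what is visible of it).
The state is a dict: "time_s": time; "joints": joint angles; "joint_vel": joint speeds; "joint_torque": joint torques, N m; "tool_pos": TCP position; "eef_rot": TCP orientation; "force": force on the tool from outside, world axes, zero at the start; "wrist_torque": the same for the moment, N m; "width": finger opening in m.
Only numpy, scipy, OpenCV 4.12 (cv2) and the standard library are available. Lean on these libraries where they do the work, as an engineer would, in place of code of your own. Each camera call takes 0.05 s, during which the arm holds its last target.

### The job

A newly assembled test probe stands clamped in the small vise. Slide the vise jaw well back, lift the probe out, and hold its tip on the middle of the round spring contact of the tester, with the probe square to the sloping panel and a light push that sinks the contact about half way. Finish while still holding it there, steady; do not drive the contact hard against its stop, keep the probe off the square contact, and leave the vise jaw open and the other things on the bench where they are.

Things in the scene. Friction and masses are not known exactly. Their poses are not given: they have to be found in the camera images.
- vise: Grey fixed vise, 70 mm wide (x), from y = -55 to +165 mm; origin on the bench below the probe's well, z up, y the way its jaw opens. Bed 45 mm high round the well (14 mm hole); fixed jaw (y = -35 to -15 mm) 70 mm high; guide beyond y = 35 mm 38 mm high. Place and yaw vary; vise and tester may change sides.
- jaw (a joint): Travel of the sliding steel jaw in m: 0 shut, 0.045 fully open, along the vise's +y. Starts within 4 mm of shut. Friction about 2.5 N; stays where left. Its block is 70 mm high; two lips on it, at 56 to 64 mm height, reach over the probe's foot on both sides of the handle and lock it down until the jaw is about 20 mm open.
- jaw_post (a point): Centre of the top of the upright round steel post on the jaw (diameter 16 mm, 45 mm tall, top 105 mm above the bench), by which the jaw is pulled or pushed. It stands 75 mm from the probe's axis when the jaw is shut and moves with the jaw. The jaw's tail under the post is 60 mm high.
- probe: Loose test probe, 0.1 kg, 128 mm long. Origin at the tip, z along it to the handle. Steel pin 6 mm thick, round end, to z = 35 mm; black foot 28 x 28 mm to 43 mm; black square handle 20 x 20 mm to 128 mm, sides along x and y. Starts upright in the vise, x and y along the vise's, foot on the bed, tip 10 mm and handle top 138 mm above the bench; stays standing with the jaw open.
- tester: Cream bench tester, fixed, about 140 by 140 mm, front edge of the panel 53 mm and rear edge 117 mm high; origin on the bench under its middle, z up, -x its front. Its panel slopes 25 degrees, facing up and to the tester's -x. Position and yaw vary.
- round_contact: Round steel spring contact, 24 mm across, in a dark ring on the tester's +y half (left, seen from its front). Origin at the centre of its outer face, about 105 mm above the bench, and moves with it; z is the panel's outward normal. 14 mm proud at rest; sinks along -z up to 10 mm: 1 N starts it, 3 N sinks it half way (5 mm), 5 N takes it to its stop.
- square_contact: Fixed square steel contact, 22 by 22 mm and 6 mm proud, on the right half of the panel, 68 mm from the round one. Not to be touched by the probe. Origin in the panel's face, z the outward normal.
- adapter_a: Black power adapter lying on the bench, 85 by 42 by 30 mm with stubs at its ends, beyond the work; origin under its centre. Bystander.
- adapter_b: Another such adapter, to the right. Bystander.
- basket: Red open basket, 160 by 140 by 60 mm, to the left; origin under its centre. Bystander.
- screwdriver: Screwdriver lying on the bench beyond the work. Bystander.
Mind the look-alikes: they are no part of the job. Of the things that look like the vise, the smaller one is meant.

How it is judged:
By the outcome, as a careful person would: the job done as asked, in the order asked, and still so for the second after the job is handed in, while the arm keeps its last pose, push and grip.
It also fails if it takes over 48 s, if anything falls off the work surface, if the arm or the gripper's body presses on something with over 40 N, if the wrist force passes 120 N, or if a joint passes its speed limit or range.

## Working session

There is one attempt and no reset: what is moved stays moved. The work goes in short steps, Python scripts to look and compute and a tool call to move; the robot and the scene stay as the last step left them, time stands still between calls to the robot, and variables do not carry over. Pictures are saved under pics/ and viewed, and the job is handed in when it is done.

Besides the shell and the picture viewer there is one more tool, called after "Emit:" by a JSON object that holds its "name" and its "arguments". jog_arm: Moves the arm, as the interface text tells. Its arguments: {"type":"object","properties":{"commands":{"type":"array"}},"required":["commands"]}

```bash
ls; mkdir -p pics; cat > h.py <<'E'
from plant import *
import numpy as np, cv2
def info(n):
    c=camera_info(n); f=200/np.tan(np.radians(c["vertical_fov"])/2); return f,c["cx"],c["cy"],np.array(c["T"])
def cloud(n,depth):
    f,cx,cy,T=info(n); v,u=np.mgrid[0:400,0:640]
    P=np.stack([(u-cx)/f*depth,(v-cy)/f*depth,depth],-1)
    W=P@T[:3,:3].T+T[:3,3]; W[depth==0]=np.nan; return W
def proj(n,p):
    f,cx,cy,T=info(n); q=T[:3,:3].T@(np.array(p)-T[:3,3]); return q[0]/q[2]*f+cx,q[1]/q[2]*f+cy
E
python3 - <<'E'
from h import *
s=observe(); print({k:np.round(v,3).tolist() for k,v in s.items()})
for n in("top","side"):
    im,d=snapshot(n); cv2.imwrite(f"pics/{n}0.png",im[:,:,::-1]); np.savez(f"{n}0.npz",im=im,d=d,W=cloud(n,d))
    print(n,{k:np.round(v,3).tolist() for k,v in camera_info(n).items()})
    for t in("vise","jaw_post","probe","tester","round_contact","square_contact"):
        W=cloud(n,d)
        for m in masks_of(t,n): print(t,round(m["p"],2),m["rect"],m["region"].sum(),np.round(np.nanmean(W[m["region"]],0),3))
E
```

```text
pics
{'time_s': 0.0, 'joints': [-1.544, 0.314, 1.498, -0.0, 1.331, -0.223], 'joint_vel': [0.0, 0.001, 0.0, 0.001, -0.0, -0.001], 'joint_torque': [0.001, -41.227, -25.974, -0.0, 0.004, 0.0], 'tool_pos': [0.13, -0.508, 0.245], 'eef_rot': [[-0.969, -0.0, 0.247], [-0.247, 0.001, -0.969], [-0.0, -1.0, -0.001]], 'force': [0.29, -0.201, -0.054], 'wrist_torque': [0.091, 0.05, 0.034], 'width': 0.085}
top {'vertical_fov': 54.821, 'cx': 321.669, 'cy': 203.847, 'T': [[0.012, -0.984, 0.178, 0.346], [-0.999, -0.017, -0.029, 0.024], [0.032, -0.178, -0.984, 1.191], [0.0, 0.0, 0.0, 1.0]]}
vise 0.67 [328.0, 190.9, 405.2, 229.0] 1732 [ 0.53  -0.129  0.048]
vise 0.61 [335.3, 273.1, 443.2, 313.0] 2327 [ 0.296 -0.191  0.067]
vise 0.54 [377.4, 204.6, 390.9, 216.2] 130 [ 0.526 -0.189  0.109]
vise 0.41 [289.1, 118.8, 306.7, 147.4] 418 [0.778 0.068 0.027]
jaw_post 0.97 [351.7, 199.1, 388.1, 221.8] 510 [ 0.532 -0.143  0.066]
jaw_post 0.64 [370.1, 283.6, 416.1, 306.7] 758 [ 0.288 -0.2    0.09 ]
probe 0.42 [376.5, 203.8, 393.0, 219.0] 143 [ 0.526 -0.189  0.105]
tester 0.6 [229.8, 178.4, 283.5, 237.9] 2485 [0.53  0.18  0.086]
round_contact 0.69 [351.3, 201.0, 384.3, 220.9] 483 [ 0.532 -0.144  0.067]
round_contact 0.31 [378.6, 113.6, 406.0, 162.9] 253 [ 0.807 -0.24   0.022]
side {'vertical_fov': 48.932, 'cx': 320.104, 'cy': 202.394, 'T': [[-0.756, -0.327, 0.568, -0.148], [-0.654, 0.349, -0.671, 0.83], [0.021, -0.878, -0.477, 0.677], [0.0, 0.0, 0.0, 1.0]]}
vise 0.97 [317.3, 183.6, 387.8, 230.9] 1758 [ 0.518 -0.12   0.037]
vise 0.85 [396.3, 232.2, 450.9, 268.3] 1183 [ 0.263 -0.069  0.027]
jaw_post 0.94 [342.1, 184.6, 372.4, 205.1] 410 [ 0.525 -0.135  0.064]
probe 0.53 [366.4, 169.9, 375.3, 194.1] 217 [ 0.527 -0.193  0.1  ]
tester 0.73 [246.3, 206.1, 314.9, 285.3] 4145 [0.517 0.199 0.065]
round_contact 0.43 [259.9, 225.2, 271.8, 237.1] 90 [0.544 0.216 0.102]
square_contact 0.41 [287.8, 219.1, 296.0, 227.6] 77 [0.528 0.149 0.096]
```

View pics/top0.png

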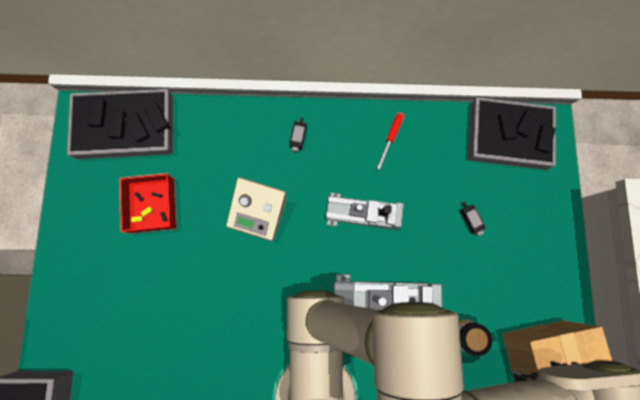

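View pics/side0.png

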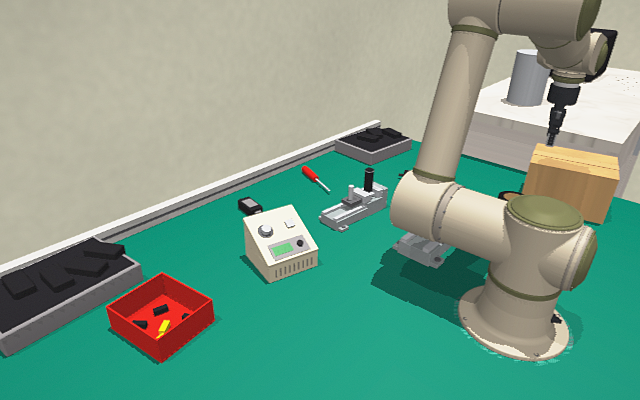

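```bash
python3 - <<'E'
from h import *
im=np.load("top0.npz")["im"]
a=cv2.resize(im[175:245,220:420],None,fx=4,fy=4,interpolation=cv2.INTER_CUBIC)
im=np.load("side0.npz")["im"]
b=cv2.resize(im[160:240,310:400],None,fx=4,fy=4,interpolation=cv2.INTER_CUBIC)
c=cv2.resize(im[200:280,240:330],None,fx=4,fy=4,interpolation=cv2.INTER_CUBIC)
o=np.zeros((600,800,3),np.uint8);o[:280,:800]=a;o[280:600,:360]=b;o[280:600,400:760]=c
cv2.imwrite("pics/crop0.png",o[:,:,::-1])
E
```

```text
(no output)
```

View pics/crop0.png

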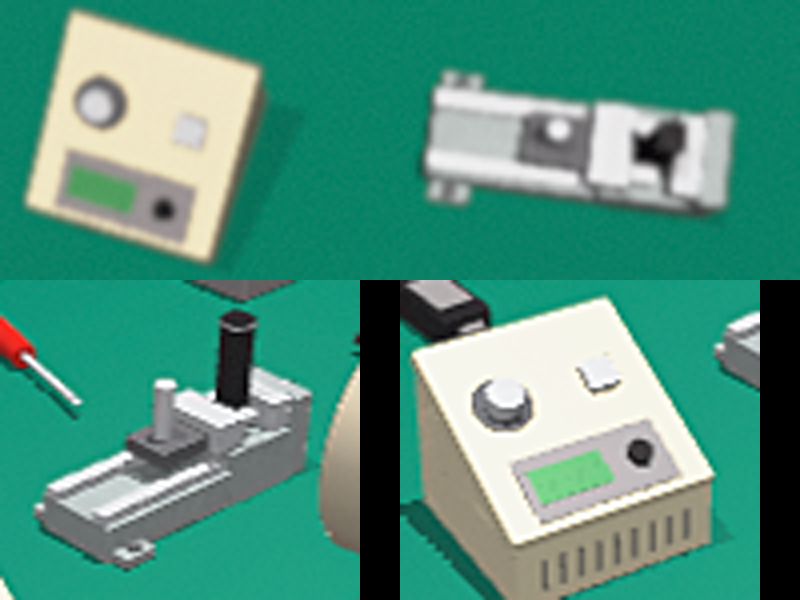

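```bash
cat > fit0.py <<'E'
from h import *
for n in("top","side"):
    W=np.load(f"{n}0.npz")["W"]; x,y,z=W[...,0],W[...,1],W[...,2]
    def rep(t,m): 
        p=W[m]; print(n,t,len(p),np.round(np.median(p,0),4),np.round(p.min(0),3),np.round(p.max(0),3))
    A=(abs(x-.53)<.06)&(y<-0.02)&(y>-.27)
    rep("probe top",A&(z>.130)&(z<.15)); rep("post",A&(z>.098)&(z<.112)&(y>-.16))
    # panel
    im=np.load(f"{n}0.npz")["im"]; Tm=(abs(x-.53)<.1)&(abs(y-.18)<.1)&(z>.055)
    P=W[Tm]
    best=None; rng=np.random.default_rng(0)
    for _ in range(500):
        q=P[rng.choice(len(P),3,False)]; nn=np.cross(q[1]-q[0],q[2]-q[0]); l=np.linalg.norm(nn)
        if l<1e-5: continue
        nn/=l; k=(abs((P-q[0])@nn)<.0015).sum()
        if best is None or k>best[0]: best=(k,nn,q[0])
    nn=best[1]*np.sign(best[1][2]); I=abs((P-best[2])@nn)<.0025; c=P[I].mean(0)
    nn=np.linalg.svd(P[I]-c)[2][2]; nn*=np.sign(nn[2])
    yaw=np.degrees(np.arctan2(-nn[1],-nn[0])); print(n,"panel n",np.round(nn,4),"tilt",np.degrees(np.arccos(nn[2])),"yaw",yaw,"c",c)
    h=(W-c)@nn
    for t,lo,hi in(("round",.0115,.017),("square",.0045,.0075)): rep(t,Tm&(h>lo)&(h<hi))
E
python3 fit0.py; python3 - <<'E'
from h import *
im,d=snapshot("wrist"); cv2.imwrite("pics/w0.png",im[:,:,::-1]); print(camera_info("wrist"),observe()["tool_pos"])
E
```

```text
top probe top 60 [ 0.5279 -0.1916  0.1377] [ 0.517 -0.201  0.13 ] [ 0.538 -0.181  0.142]
top post 25 [ 0.5374 -0.1155  0.1046] [ 0.53  -0.122  0.1  ] [ 0.545 -0.109  0.11 ]
top panel n [-0.4047  0.1081  0.9081] tilt 24.762044745176873 yaw -14.956090239530367 c [0.53066304 0.18268934 0.08766084]
top round 38 [0.5469 0.2128 0.1069] [0.538 0.204 0.101] [0.557 0.225 0.114]
top square 82 [0.5289 0.1593 0.0967] [0.449 0.116 0.062] [0.583 0.236 0.12 ]
side probe top 38 [ 0.5207 -0.1882  0.1352] [ 0.512 -0.204  0.13 ] [ 0.537 -0.177  0.139]
side post 18 [ 0.5324 -0.1127  0.1028] [ 0.525 -0.125  0.098] [ 0.54  -0.108  0.107]
side panel n [-0.3971  0.1173  0.9102] tilt 24.460564559510996 yaw -16.454407781303058 c [0.52649939 0.18821323 0.08485272]
side round 60 [0.543  0.2151 0.1045] [0.534 0.204 0.098] [0.554 0.227 0.111]
side square 79 [0.5189 0.1653 0.092 ] [0.466 0.138 0.06 ] [0.573 0.237 0.116]
{'vertical_fov': 63.759046025459014, 'cx': 319.52266522053986, 'cy': 204.09221470037406, 'T': array([[ 2.47532630e-01, -9.31253367e-01, -2.67385047e-01,
         1.96931157e-01],
       [-9.68879467e-01, -2.38038903e-01, -6.78974131e-02,
        -4.91158370e-01],
       [-4.18348535e-04,  2.75870707e-01, -9.61194662e-01,
         3.74218551e-01],
       [ 0.00000000e+00,  0.00000000e+00,  0.00000000e+00,
         1.00000000e+00]])} [ 0.1297634  -0.50870216  0.24527653]
```

View pics/w0.png

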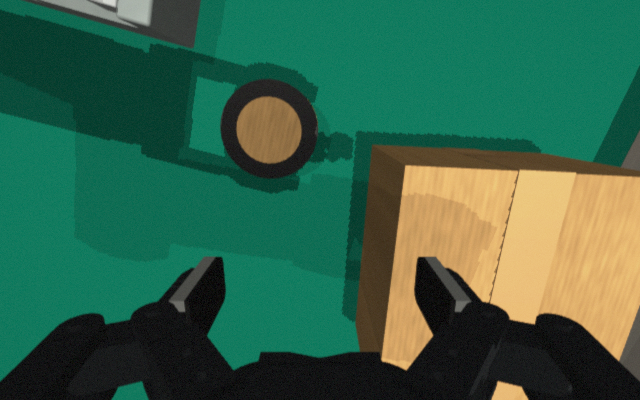

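```bash
cat >> h.py <<'E'
from scipy.spatial.transform import Rotation as Ro
def delta(p,R,p0=None,R0=None):
    s=observe(); p0=np.array(s["tool_pos"]) if p0 is None else p0; R0=np.array(s["eef_rot"]) if R0 is None else R0
    print("cmd",np.round(R0.T@(np.array(p)-p0),4).tolist(),np.round(Ro.from_matrix(R0.T@R).as_rotvec(),4).tolist())
def Rdown(yaw): # tool z along vise x at yaw
    z=np.array([np.cos(yaw),np.sin(yaw),0]); y=np.array([0,0,-1.]); return np.stack([np.cross(y,z),y,z],1)
E
python3 - <<'E'
from h import *
delta([.535,-.13,.24],Rdown(np.radians(-8)))
E
```

```text
cmd [-0.4863, 0.0053, -0.2668] [0.0, -1.1814, -0.0001]
```

Emit:
{"name": "jog_arm", "arguments": {"commands": [[-0.486,0.005,-0.267,0,-1.18,0,0.085],[-0.486,0.005,-0.267,0,-1.18,0,0.085],[-0.486,0.005,-0.267,0,-1.18,0,0.085],[-0.486,0.005,-0.267,0,-1.18,0,0.085],[-0.486,0.005,-0.267,0,-1.18,0,0.085],[-0.486,0.005,-0.267,0,-1.18,0,0.085],[-0.486,0.005,-0.267,0,-1.18,0,0.085],[-0.486,0.005,-0.267,0,-1.18,0,0.085],[-0.486,0.005,-0.267,0,-1.18,0,0.085],[-0.486,0.005,-0.267,0,-1.18,0,0.085],[-0.486,0.005,-0.267,0,-1.18,0,0.085],[-0.486,0.005,-0.267,0,-1.18,0,0.085]]}}

```text
time_s: 2.25
tool_pos: [0.5341, -0.1308, 0.2405]
eef_rot: [[-0.142, 0.0, 0.99], [-0.99, -0.0, -0.142], [0.0, -1.0, 0.0]]
force: [0.2, -0.7, -0.1]
width: 0.0846
```

```bash
cat > look.py <<'E'
from h import *
import sys
k=sys.argv[1]; s=observe(); print(s["time_s"],np.round(s["tool_pos"],4),np.round(s["joints"],3),np.round(s["force"],2),s["width"]); print(np.round(s["eef_rot"],3).tolist())
for n in sys.argv[2:]:
    T=np.array(camera_info(n)["T"]); im,d=snapshot(n); cv2.imwrite(f"pics/{n}{k}.png",im[:,:,::-1]); np.savez(f"{n}{k}.npz",im=im,d=d,W=cloud(n,d),T=T)
E
python3 look.py 1 wrist top side; sed -i 's/for n in("top","side")/import sys\nfor n in sys.argv[2:]/; s/{n}0/{n}{sys.argv[1]}/g' fit0.py; python3 fit0.py 1 wrist top side 2>&1 | tail -20
```

```text
2.25 [ 0.5341 -0.1308  0.2405] [-0.453  0.371  1.429 -0.     1.341 -0.311] [ 0.21 -0.71 -0.13] 0.08464610697630778
[[-0.142, 0.0, 0.99], [-0.99, -0.0, -0.142], [0.0, -1.0, 0.0]]
wrist probe top 683 [ 0.5268 -0.1896  0.1381] [ 0.516 -0.203  0.13 ] [ 0.538 -0.18   0.14 ]
wrist post 278 [ 0.5357 -0.1156  0.1051] [ 0.528 -0.124  0.099] [ 0.543 -0.109  0.108]
Traceback (most recent call last):
  File "fit0.py", line 14, in <module>
    q=P[rng.choice(len(P),3,False)]; nn=np.cross(q[1]-q[0],q[2]-q[0]); l=np.linalg.norm(nn)
        ~~~~~~~~~~^^^^^^^^^^^^^^^^
  File "numpy/random/_generator.pyx", line 864, in numpy.random._generator.Generator.choice
ValueError: a must be a positive integer unless no samples are taken
```

View pics/wrist1.png

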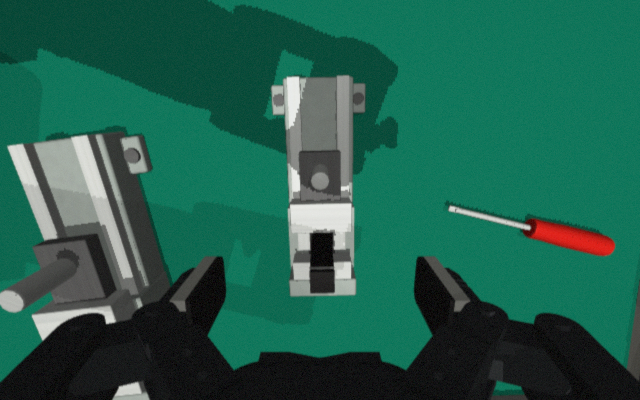

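```bash
python3 - <<'E'
from h import *
D=np.load("wrist1.npz"); W=D["W"]; x,y,z=W[...,0],W[...,1],W[...,2]
A=(abs(x-.535)<.06)&(y>-.26)&(y<.0)
for lo,hi in((.066,.073),(.034,.05),(.025,.075),(.134,.142),(.102,.108),(.057,.063)):
    m=A&(z>lo)&(z<hi); r=cv2.minAreaRect(W[m][:,:2].astype(np.float32)*1000); print(lo,hi,m.sum(),np.round(r[0],1),np.round(r[1],1),round(r[2],2), np.round(W[m].mean(0),4))
    m8=m.astype(np.uint8)
E
```

```text
0.066 0.073 3297 [ 528.5 -177.6] [139.2  69.5] 82.73 [ 0.5271 -0.1879  0.0705]
0.034 0.05 3262 [ 534.  -128.6] [202.1  70. ] 83.18 [ 0.5369 -0.1043  0.0399]
0.025 0.075 12833 [ 532.9 -137.6] [220.2  70. ] 83.17 [ 0.5346 -0.1247  0.0494]
0.134 0.142 621 [ 526.3 -191.9] [21.  20.3] 82.18 [ 0.5268 -0.1909  0.138 ]
0.102 0.108 328 [ 532.  -145.9] [74.8 18.9] 83.42 [ 0.5342 -0.1289  0.1051]
0.057 0.063 1844 [ 530.7 -162.7] [131.3  68.7] 82.59 [ 0.5343 -0.1281  0.0604]
```

```bash
python3 - <<'E'
from h import *
R=Rdown(np.radians(-6.85))
delta([.5355,-.1155,.15],R)
delta([.5355,-.1155,.085],R)
E
```

```text
cmd [-0.0151, 0.0905, -0.001] [-0.0002, -0.0228, 0.0001]
cmd [-0.0151, 0.1555, -0.001] [-0.0002, -0.0228, 0.0001]
```

Emit:
{"name": "jog_arm", "arguments": {"commands": [[-0.015,0.045,-0.001,0,-0.023,0,0.05],[-0.015,0.09,-0.001,0,-0.023,0,0.05],[-0.015,0.11,-0.001,0,-0.023,0,0.05],[-0.015,0.13,-0.001,0,-0.023,0,0.05],[-0.015,0.145,-0.001,0,-0.023,0,0.05],[-0.015,0.1555,-0.001,0,-0.023,0,0.05],[-0.015,0.1555,-0.001,0,-0.023,0,0.05]]}}

```text
time_s: 3.28
tool_pos: [0.5356, -0.1149, 0.0844]
eef_rot: [[-0.118, -0.001, 0.993], [-0.993, 0.0, -0.118], [-0.0, -1.0, -0.001]]
force: [0.1, -0.3, 0.0]
width: 0.0501
```

```bash
python3 look.py 2 wrist side
```

```text
3.275 [ 0.5356 -0.1149  0.0844] [-0.425  0.54   1.616  0.     0.987 -0.307] [ 0.09 -0.29  0.01] 0.05005043636038287
[[-0.118, -0.001, 0.993], [-0.993, 0.0, -0.118], [-0.0, -1.0, -0.001]]
```

View pics/wrist2.png

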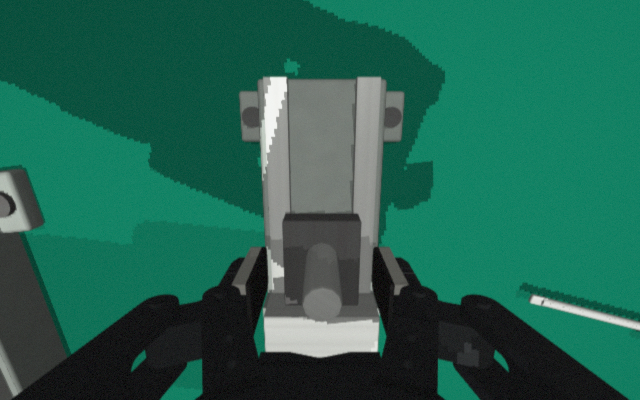

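The post (top at 322,303) stands between the pads (250 and 395). Close and pull the jaw back.

Emit:
{"name": "jog_arm", "arguments": {"commands": [[0,0,0,0,0,0,0.0],[0,0,0,0,0,0,0.0],[0,0,0,0,0,0,0.0],[0,0,0,0,0,0,0.0],[-0.01,0,0,0,0,0,0.0],[-0.02,0,0,0,0,0,0.0],[-0.03,0,0,0,0,0,0.0],[-0.036,0,0,0,0,0,0.0],[-0.04,0,0,0,0,0,0.0],[-0.04,0,0,0,0,0,0.0],[-0.04,0,0,0,0,0,0.0]]}}

```text
time_s: 4.75
tool_pos: [0.5413, -0.0744, 0.0854]
eef_rot: [[-0.117, 0.002, 0.993], [-0.993, -0.0, -0.117], [-0.0, -1.0, 0.002]]
force: [4.9, 2.1, 5.1]
width: 0.0149
```

```bash
python3 look.py 3 wrist
```

```text
4.75 [ 0.5413 -0.0744  0.0854] [-3.510e-01  5.350e-01  1.622e+00  1.000e-03  9.830e-01 -2.340e-01] [4.91 2.12 5.14] 0.014850455504734728
[[-0.117, 0.002, 0.993], [-0.993, -0.0, -0.117], [-0.0, -1.0, 0.002]]
```

View pics/wrist3.png

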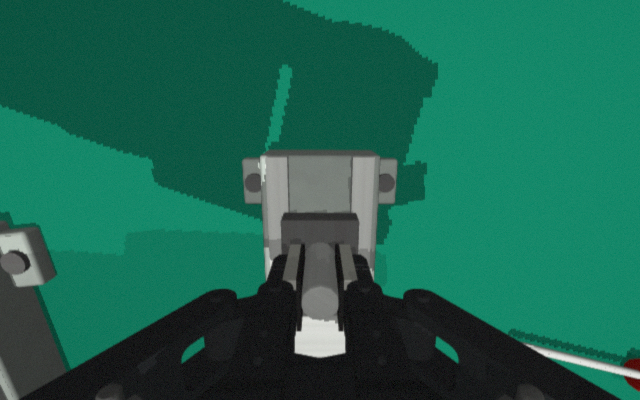

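Emit:
{"name": "jog_arm", "arguments": {"commands": [[-0.04,0,0,0,0,0,0.05],[0,0,0,0,0,0,0.05],[0,0,0,0,0,0,0.05],[0,-0.03,0,0,0,0,0.06],[0,-0.08,0,0,0,0,0.06],[0,-0.13,0,0,0,0,0.06],[0.05,-0.14,0,0,0,0,0.06],[0.05,-0.14,0,0,0,0,0.06],[0.05,-0.14,0,0,0,0,0.06]]}}

```text
time_s: 5.92
tool_pos: [0.5342, -0.1239, 0.224]
eef_rot: [[-0.118, -0.002, 0.993], [-0.993, 0.001, -0.118], [-0.001, -1.0, -0.002]]
force: [0.5, 0.2, 1.1]
width: 0.0602
```

```bash
python3 look.py 4 wrist; python3 - <<'E'
from h import *
D=np.load("wrist4.npz"); W=D["W"]; x,y,z=W[...,0],W[...,1],W[...,2]
A=(abs(x-.535)<.06)&(y>-.26)&(y<.1)
o=np.array([.5263,-.1922]); d=np.array([.1193,.9929])
for lo,hi in((.025,.075),(.134,.142),(.102,.108)):
    m=A&(z>lo)&(z<hi)
    if hi==.108: m&=(y>-.15)
    r=cv2.minAreaRect(W[m][:,:2].astype(np.float32)*1000); print(lo,hi,m.sum(),np.round(r[0],1),np.round(r[1],1),round(r[2],2), "along",(np.array(r[0])/1000-o)@d,"across",(np.array(r[0])/1000-o)@[d[1],-d[0]])
E
```

```text
5.925 [ 0.5342 -0.1239  0.224 ] [-0.442  0.382  1.458  0.     1.304 -0.324] [0.49 0.24 1.06] 0.06020441370941646
[[-0.118, -0.002, 0.993], [-0.993, 0.001, -0.118], [-0.001, -1.0, -0.002]]
0.025 0.075 13884 [ 533.2 -137.1] [219.   70.2] 83.21 along 0.05553937110961914 across 0.0002878905871581771
0.134 0.142 688 [ 526.6 -191.8] [21.3 20.2] 82.95 along 0.0004607293203735489 across 0.00022631589691161517
0.102 0.108 331 [540.8 -73.2] [14.9 15. ] 37.19 along 0.11985810080017091 across 0.00023614637023922902
```

View pics/wrist4.png

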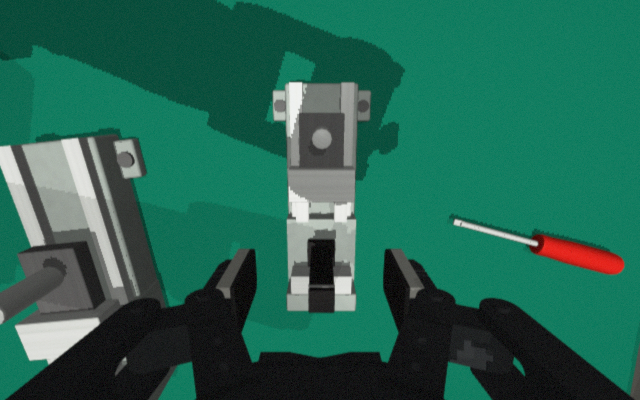

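```bash
python3 - <<'E'
from h import *
R=Rdown(np.radians(-6.9))
delta([.5265,-.192,.17],R)
delta([.5265,-.192,.098],R)
E
```

```text
cmd [0.0688, 0.0539, 0.0004] [0.0019, 0.0029, -0.001]
cmd [0.0689, 0.1259, 0.0005] [0.0019, 0.0029, -0.001]
```

Emit:
{"name": "jog_arm", "arguments": {"commands": [[0.04,0,0,0,0,0,0.06],[0.069,0.01,0,0.002,0.003,-0.001,0.06],[0.069,0.054,0,0.002,0.003,-0.001,0.06],[0.069,0.08,0,0.002,0.003,-0.001,0.06],[0.069,0.105,0,0.002,0.003,-0.001,0.06],[0.069,0.12,0,0.002,0.003,-0.001,0.06],[0.069,0.126,0,0.002,0.003,-0.001,0.06],[0.069,0.126,0,0.002,0.003,-0.001,0.06]]}}

```text
time_s: 6.98
tool_pos: [0.5267, -0.1932, 0.099]
eef_rot: [[-0.12, 0.002, 0.993], [-0.993, -0.001, -0.12], [0.001, -1.0, 0.002]]
force: [-0.6, -0.6, 0.3]
width: 0.0598
```

```bash
python3 look.py 5 wrist
```

```text
6.975 [ 0.5267 -0.1932  0.099 ] [-0.56   0.543  1.565 -0.     1.031 -0.44 ] [-0.56 -0.58  0.27] 0.05984804048104043
[[-0.12, 0.002, 0.993], [-0.993, -0.001, -0.12], [0.001, -1.0, 0.002]]
```

View pics/wrist5.png

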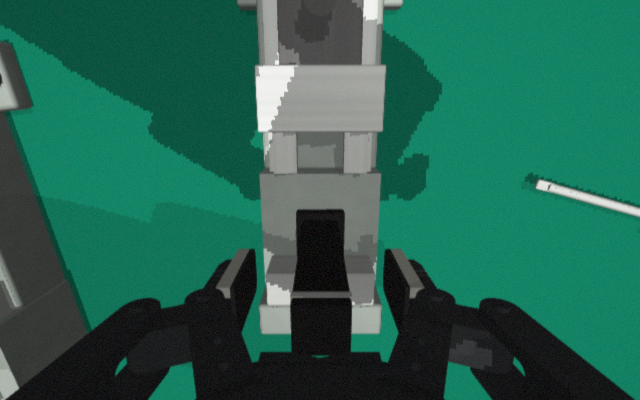

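Handle (291–352 px) lies between the pads. Close and lift.

Emit:
{"name": "jog_arm", "arguments": {"commands": [[0,0,0,0,0,0,0.0],[0,0,0,0,0,0,0.0],[0,0,0,0,0,0,0.0],[0,0,0,0,0,0,0.0],[0,-0.01,0,0,0,0,0.0],[0,-0.025,0,0,0,0,0.0],[0,-0.05,0,0,0,0,0.0],[0,-0.08,0,0,0,0,0.0],[0,-0.11,0,0,0,0,0.0],[0,-0.13,0,0,0,0,0.0],[0,-0.13,0,0,0,0,0.0],[0,-0.13,0,0,0,0,0.0]]}}

```text
time_s: 8.52
tool_pos: [0.5259, -0.193, 0.2281]
eef_rot: [[-0.121, 0.001, 0.993], [-0.993, -0.001, -0.121], [0.0, -1.0, 0.001]]
force: [-0.7, 0.5, -1.7]
width: 0.0193
```

```bash
python3 look.py 6 wrist side top; python3 - <<'E'
from h import *
for n in("side","top","wrist"):
  for t in("probe",):
    W=np.load(f"{n}6.npz")["W"]
    for m in masks_of(t,n): print(n,t,round(m["p"],2),m["rect"],m["region"].sum(),np.round(np.nanmean(W[m["region"]],0),3))
E
```

```text
8.525 [ 0.5259 -0.193   0.2281] [-0.561  0.403  1.417 -0.     1.321 -0.44 ] [-0.75  0.5  -1.65] 0.019346006858621128
[[-0.121, 0.001, 0.993], [-0.993, -0.001, -0.121], [0.0, -1.0, 0.001]]
side probe 0.67 [368.3, 130.4, 379.3, 163.1] 226 [ 0.525 -0.19   0.206]
wrist probe 0.95 [289.5, 207.0, 350.2, 357.2] 7947 [ 0.526 -0.186  0.242]
```

View pics/side6.png

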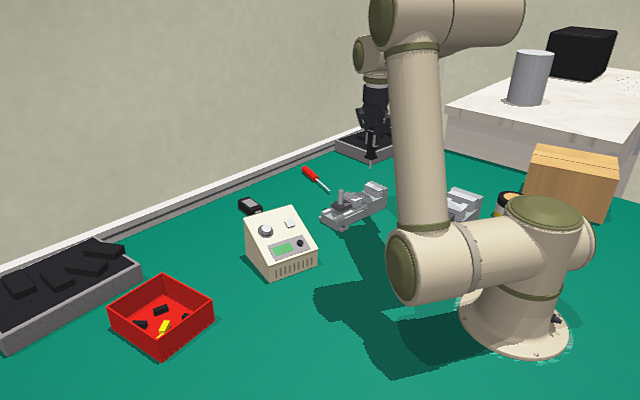

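View pics/wrist6.png

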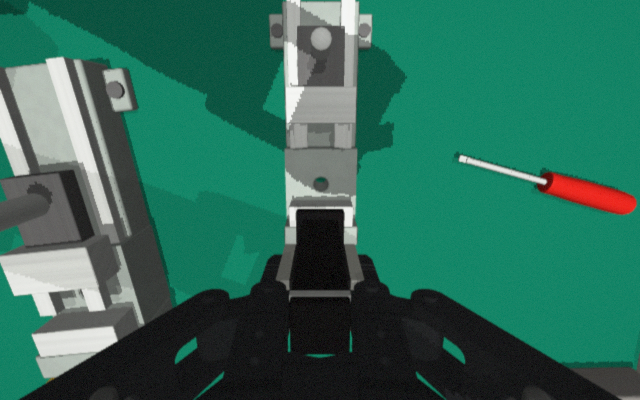

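```bash
cat >> h.py <<'E'
def Rt(yaw,tilt=np.radians(25)):
    xt=np.array([np.cos(yaw),np.sin(yaw),0]); e=np.array([0,0,1.]); n=-np.sin(tilt)*xt+np.cos(tilt)*e; u=np.cos(tilt)*xt+np.sin(tilt)*e
    return np.stack([np.cross(-n,u),-n,u],1)
E
python3 - <<'E'
from h import *
R=Rt(np.radians(-15.5)); n=-R[:,1]
delta(np.array([.545,.214,.105])+.149*n,R)
E
```

```text
cmd [-0.4158, -0.0121, -0.0927] [0.4342, 0.1472, -0.032]
```

Emit:
{"name": "jog_arm", "arguments": {"commands": [[-0.04,-0.02,-0.01,0,0,0,0],[-0.09,-0.03,-0.02,0.04,0.01,0,0],[-0.14,-0.03,-0.03,0.1,0.03,-0.01,0],[-0.19,-0.03,-0.04,0.16,0.05,-0.01,0],[-0.24,-0.03,-0.055,0.22,0.07,-0.02,0],[-0.29,-0.03,-0.065,0.28,0.09,-0.02,0],[-0.34,-0.025,-0.075,0.34,0.11,-0.03,0],[-0.38,-0.02,-0.085,0.39,0.13,-0.03,0],[-0.416,-0.012,-0.093,0.434,0.147,-0.032,0],[-0.416,-0.012,-0.093,0.434,0.147,-0.032,0],[-0.416,-0.012,-0.093,0.434,0.147,-0.032,0],[-0.416,-0.012,-0.093,0.434,0.147,-0.032,0]]}}

```text
time_s: 10.32
tool_pos: [0.4846, 0.2301, 0.2405]
eef_rot: [[-0.268, 0.408, 0.873], [-0.963, -0.114, -0.243], [0.0, -0.906, 0.423]]
force: [0.6, 0.4, -0.4]
width: 0.0191
```

```bash
python3 look.py 7 wrist side top; cp top7.npz /tmp; python3 fit0.py 7 wrist top side 2>&1 | grep -v prob
```

```text
10.325 [0.4846 0.2301 0.2405] [ 0.335  0.204  1.714 -0.318  0.882  0.767] [ 0.58  0.41 -0.42] 0.019138151931048786
[[-0.268, 0.408, 0.873], [-0.963, -0.114, -0.243], [0.0, -0.906, 0.423]]
  return _methods._mean(a, axis=axis, dtype=dtype,
  ret = um.true_divide(
Traceback (most recent call last):
  File "fit0.py", line 8, in <module>
  File "fit0.py", line 6, in rep
    p=W[m]; print(n,t,len(p),np.round(np.median(p,0),4),np.round(p.min(0),3),np.round(p.max(0),3))
                                                                 ~~~~~^^^
ValueError: zero-size array to reduction operation minimum which has no identity
```

View pics/wrist7.png

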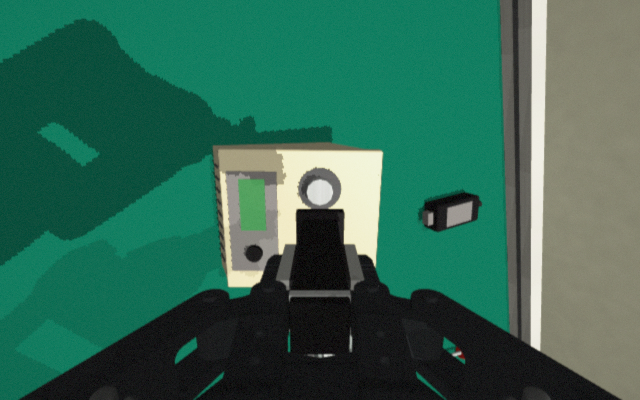

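View pics/side7.png

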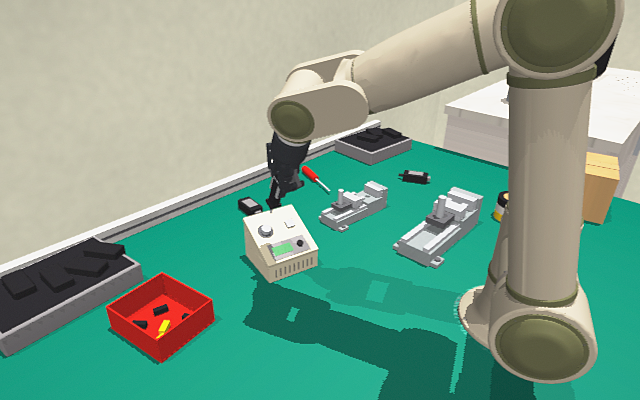

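```bash
cat > pan.py <<'E'
from h import *
import sys
k=sys.argv[1]
R=Rt(np.radians(-15.5)); n0=-R[:,1]; c0=np.array([.5295,.1845,.0865])
D=np.load(f"wrist{k}.npz"); W=D["W"]; L=(W-c0)@np.stack([R[:,2],-R[:,0],n0],1)  # u, yt, n
m=(abs(L[...,0])<.075)&(abs(L[...,1])<.068)&(abs(L[...,2])<.006)
for _ in range(4):
    P=W[m]; c=P.mean(0); n=np.linalg.svd(P-c,full_matrices=False)[2][2]; n*=np.sign(n[2]); h=(W-c)@n
    m=(abs(L[...,0])<.075)&(abs(L[...,1])<.068)&(abs(h)<.002)
print("n",np.round(n,4),"tilt",np.degrees(np.arccos(n[2])),"yaw",np.degrees(np.arctan2(-n[1],-n[0])),m.sum(), "resid",h[m].std())
r=cv2.minAreaRect(np.stack([L[...,0][m],L[...,1][m]],-1).astype(np.float32)*1000); print("panel rect in u,y",r)
d=(abs(L[...,0])<.06)&(abs(L[...,1])<.062)&(h>.010)&(h<.018)
lab,st=cv2.connectedComponentsWithStats(d.astype(np.uint8))[1:3]
for i in range(1,len(st)):
    if st[i,4]<40: continue
    q=lab==i; p=W[q]; rr=cv2.minEnclosingCircle(np.stack([L[...,0][q],L[...,1][q]],-1).astype(np.float32)*1000)
    ctr=c0+R[:,2]*rr[0][0]/1000-R[:,0]*rr[0][1]/1000; ctr=ctr+n*(np.median(h[q])-(ctr-c)@n)
    print(st[i],"h",np.median(h[q]),"mean",np.round(p.mean(0),4),"circle",np.round(rr[0]+(rr[1],),1),"ctr",np.round(ctr,4))
E
python3 pan.py 7
```

```text
n [-0.3963  0.1183  0.9105] tilt 24.430961555443496 yaw -16.62177035116807 13214 resid 0.0008877497071806087
panel rect in u,y ((-1.7359466552734375, 0.03446197509765625), (146.5209197998047, 135.9228515625), 0.008577107451856136)
[306 179  27  27 540] h 0.013633628431058017 mean [0.5449 0.2152 0.1056] circle [13.9 33.2 12.1] ctr [0.5447 0.2148 0.1056]
```

```bash
cat > tgt.py <<'E'
from h import *
import sys
R=Rt(np.radians(-16)); n=-R[:,1]; c=np.array([.5448,.215,.1056]); off=np.array([-.0012,.089,0])
for a in sys.argv[1:]: delta(c+float(a)*n-R@off,R)
s=observe(); Rm=np.array(s["eef_rot"]); tip=np.array(s["tool_pos"])+Rm@off; print("tip rel contact (u,yt,n) mm",np.round(1000*(tip-c)@np.stack([R[:,2],-R[:,0],n],1),2),"axis err deg",np.degrees(np.arccos(-Rm[:,1]@n)),"F n",np.array(s["force"])@n, "Fu,Fy",np.array(s["force"])@R[:,2],-np.array(s["force"])@R[:,0])
for k in("side","top"): print(k,"tip px",proj(k,tip),"contact px",proj(k,c))
E
python3 tgt.py .015; python3 - <<'E'
from h import *
im=np.load("side7.npz")["im"]; cv2.imwrite("pics/s7c.png",cv2.resize(im[140:290,230:330],None,fx=4,fy=4,interpolation=cv2.INTER_CUBIC)[:,:,::-1])
E
```

```text
cmd [-0.0005, 0.0445, -0.0006] [-0.0008, 0.007, -0.0033]
tip rel contact (u,yt,n) mm [ 0.63 -0.38 59.5 ] axis err deg 0.1923381935534348 F n -1.7035667611120333 Fu,Fy -0.11676168241642441 0.5797844826317945
side tip px (np.float64(270.09270278079435), np.float64(212.4118715859214)) contact px (np.float64(266.0510670782104), np.float64(227.33478017595593))
top tip px (np.float64(237.0123325036167), np.float64(206.62855409187534)) contact px (np.float64(243.21052973139138), np.float64(201.69615419474513))
```

View pics/s7c.png

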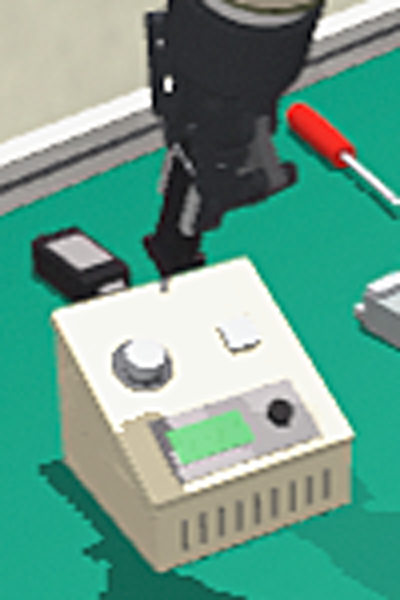

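Emit:
{"name": "jog_arm", "arguments": {"commands": [[0,0.015,0,0,0.004,-0.002,0],[-0.0005,0.03,-0.0006,0,0.007,-0.003,0],[-0.0005,0.044,-0.0006,-0.001,0.007,-0.003,0],[-0.0005,0.05,-0.0006,-0.001,0.007,-0.003,0],[-0.0005,0.05,-0.0006,-0.001,0.007,-0.003,0]]}}

```text
time_s: 11.1
tool_pos: [0.5042, 0.2259, 0.1942]
eef_rot: [[-0.274, 0.405, 0.872], [-0.962, -0.116, -0.249], [0.0, -0.907, 0.422]]
force: [0.8, -0.4, -0.5]
width: 0.0195
```

```bash
python3 look.py 8 wrist side; python3 pan.py 8; python3 tgt.py .002 -.005;  python3 - <<'E'
from h import *
im=np.load("side8.npz")["im"]; a=cv2.resize(im[190:260,230:330],None,fx=4,fy=4,interpolation=cv2.INTER_CUBIC)
im=np.load("wrist8.npz")["im"]; b=cv2.resize(im[100:250,260:360],None,fx=4,fy=4,interpolation=cv2.INTER_CUBIC)
o=np.zeros((600,800,3),np.uint8); o[:280,:400]=a; o[:,400:]=b; cv2.imwrite("pics/c8.png",o[:,:,::-1])
E
```

```text
11.1 [0.5042 0.2259 0.1942] [ 0.313  0.288  1.736 -0.342  0.779  0.795] [ 0.83 -0.4  -0.52] 0.019479007558746608
[[-0.274, 0.405, 0.872], [-0.962, -0.116, -0.249], [0.0, -0.907, 0.422]]
n [-0.3953  0.124   0.9102] tilt 24.47103068460881 yaw -17.412033238183724 16098 resid 0.0008470497718738207
panel rect in u,y ((-1.6772232055664062, 9.876449584960938), (146.61477661132812, 116.22977447509766), 0.008089842274785042)
[306 194  32  15 363] h 0.013543820237604422 mean [0.5467 0.2205 0.106 ] circle [14.5 34.9 11.6] ctr [0.5456 0.2165 0.1062]
cmd [0.0007, 0.0078, 0.0004] [-0.0001, 0.0012, -0.0009]
cmd [0.0007, 0.0148, 0.0004] [-0.0001, 0.0012, -0.0009]
tip rel contact (u,yt,n) mm [-0.35  0.77  9.78] axis err deg 0.05326979429284492 F n -0.07583129744257897 Fu,Fy -0.3074683442028272 -0.38388965293416355
side tip px (np.float64(266.46678462125476), np.float64(225.20061400317155)) contact px (np.float64(266.0510670782104), np.float64(227.33478017595593))
top tip px (np.float64(241.9212533887316), np.float64(202.53479851401113)) contact px (np.float64(243.21052973139138), np.float64(201.69615419474513))
```

View pics/c8.png

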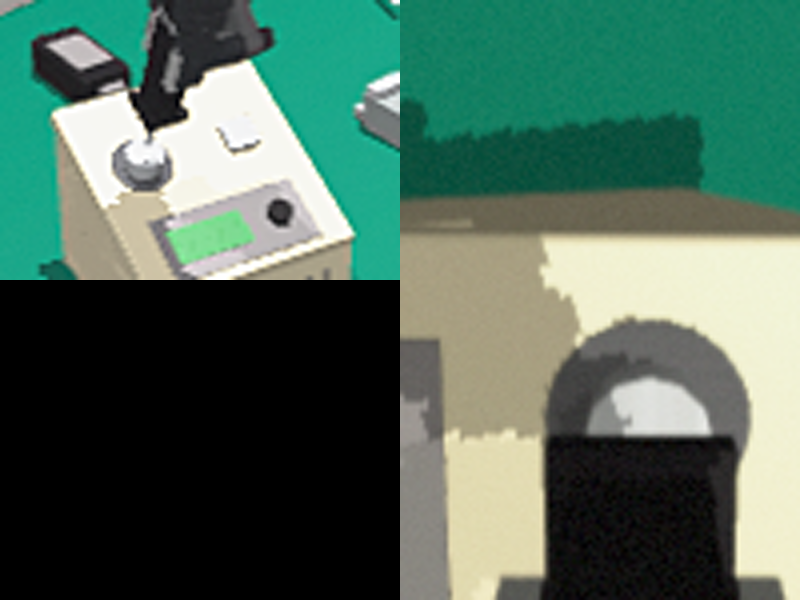

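Emit:
{"name": "jog_arm", "arguments": {"commands": [[0.0003,0.004,0.0005,0,0,0,0],[0.0005,0.008,0.001,0,0.001,-0.001,0],[0.0005,0.0095,0.001,0,0.001,-0.001,0],[0.0005,0.0095,0.001,0,0.001,-0.001,0],[0.0005,0.0095,0.001,0,0.001,-0.001,0],[0.0005,0.0095,0.001,0,0.001,-0.001,0]]}}

```text
time_s: 11.95
tool_pos: [0.5087, 0.2242, 0.1865]
eef_rot: [[-0.276, 0.406, 0.871], [-0.961, -0.117, -0.25], [0.0, -0.906, 0.422]]
force: [-0.4, -0.1, -1.7]
width: 0.0189
```

```bash
python3 look.py 9 wrist side; python3 pan.py 9; python3 tgt.py 0;  for i in 1 2 3; do python3 -c "
from h import *
snapshot('top'); s=observe(); print(np.round(s['force'],2), s['force']@-Rt(np.radians(-16))[:,1])"; done; cat > crop.py <<'E'
from h import *
import sys
k=sys.argv[1]
im=np.load(f"side{k}.npz")["im"]; a=cv2.resize(im[200:250,240:300],None,fx=6.66,fy=8,interpolation=cv2.INTER_CUBIC)[:400,:400]
im=np.load(f"wrist{k}.npz")["im"]; b=cv2.resize(im[130:280,260:360],None,fx=4,fy=4,interpolation=cv2.INTER_CUBIC)
o=np.zeros((600,800,3),np.uint8); o[:a.shape[0],:a.shape[1]]=a; o[:,400:]=b; cv2.imwrite(f"pics/c{k}.png",o[:,:,::-1])
E
python3 crop.py 9
```

```text
11.95 [0.5087 0.2242 0.1865] [ 0.307  0.304  1.738 -0.346  0.761  0.797] [-0.37 -0.11 -1.72] 0.018897696193303573
[[-0.276, 0.406, 0.871], [-0.961, -0.117, -0.25], [0.0, -0.906, 0.422]]
n [-0.3937  0.1249  0.9107] tilt 24.395151312338346 yaw -17.595089729057662 16768 resid 0.0008367737729687131
panel rect in u,y ((-1.7689056396484375, 12.701644897460938), (146.46131896972656, 110.59194946289062), 0.0020092439372092485)
[305 196  31  13 298] h 0.013595323410059163 mean [0.547  0.2216 0.1054] circle [14.3 37.4 10.7] ctr [0.5463 0.2189 0.1057]
cmd [0.0001, 0.0001, -0.0005] [0.0003, 0.0002, 0.0003]
tip rel contact (u,yt,n) mm [0.44 0.07 0.08] axis err deg 0.025880698089504064 F n -0.9721890819381387 Fu,Fy -0.1758057020189551 0.14351750170447222
side tip px (np.float64(265.95174689502943), np.float64(227.18707426970215)) contact px (np.float64(266.0510670782104), np.float64(227.33478017595593))
top tip px (np.float64(243.2122047442265), np.float64(201.55098622985494)) contact px (np.float64(243.21052973139138), np.float64(201.69615419474513))
[ 0.08 -0.26 -0.78] -0.7653572591933309
[ 0.38  0.38 -1.39] -1.3675312558544548
[-0.61  0.   -1.23] -0.8632841637151987
```

View pics/c9.png

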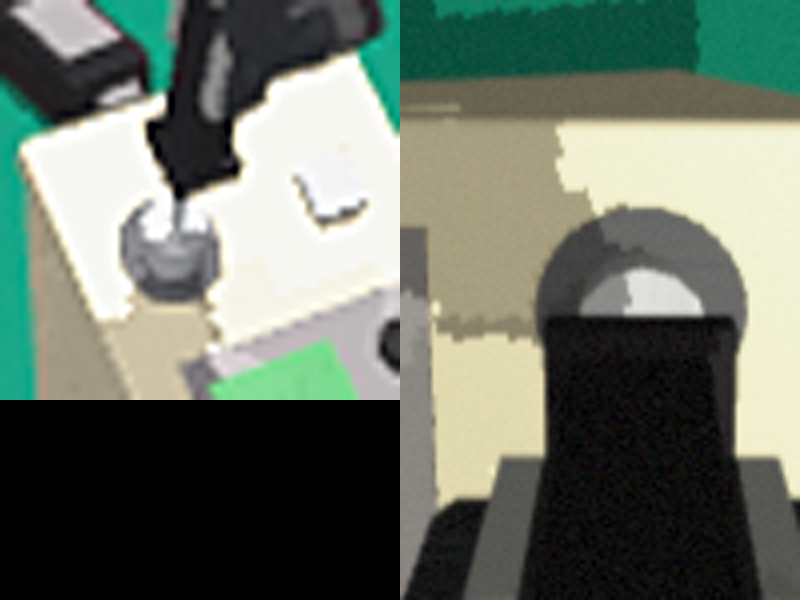

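Emit:
{"name": "jog_arm", "arguments": {"commands": [[0,0.001,0,0,0,0,0],[0,0.002,0,0,0,0,0],[0,0.003,0,0,0,0,0],[0,0.004,0,0,0,0,0],[0,0.004,0,0,0,0,0],[0,0.004,0,0,0,0,0]]}}

```text
time_s: 12.95
tool_pos: [0.5104, 0.2237, 0.1829]
eef_rot: [[-0.276, 0.406, 0.871], [-0.961, -0.117, -0.25], [0.0, -0.906, 0.422]]
force: [-0.9, 0.3, 1.0]
width: 0.0195
```

```bash
cat > chk.py <<'E'
from h import *
F=[];n=-Rt(np.radians(-16))[:,1]
for i in range(10): snapshot('top'); F.append(observe()['force'])
F=np.array(F); print("F mean",np.round(F.mean(0),2),"n",(F@n).mean(),"+-",(F@n).std()/10**.5)
E
python3 look.py 10 wrist side; python3 pan.py 10; python3 tgt.py -.005;python3 chk.py
```

```text
12.95 [0.5104 0.2237 0.1829] [ 0.305  0.311  1.739 -0.348  0.753  0.799] [-0.86  0.3   0.97] 0.019528233179266063
[[-0.276, 0.406, 0.871], [-0.961, -0.117, -0.25], [0.0, -0.906, 0.422]]
n [-0.3938  0.1256  0.9106] tilt 24.417754668170787 yaw -17.68813677009534 17083 resid 0.0008383889392853921
panel rect in u,y ((-1.7659683227539062, 13.82708740234375), (108.33563232421875, 146.46090698242188), 89.99589538574219)
[305 197  31  12 205] h 0.01070537248736651 mean [0.548  0.2212 0.103 ] circle [14.4 37.9 10.6] ctr [0.5476 0.219  0.1031]
cmd [0.0001, 0.0011, -0.0005] [0.0003, 0.0002, 0.0003]
tip rel contact (u,yt,n) mm [ 0.45  0.06 -3.93] axis err deg 0.025306783474122345 F n 1.5778952135261755 Fu,Fy -0.15459881786009003 -0.5909219029741392
side tip px (np.float64(265.6962242126993), np.float64(228.12770682314522)) contact px (np.float64(266.0510670782104), np.float64(227.33478017595593))
top tip px (np.float64(243.62347044069), np.float64(201.2240526250886)) contact px (np.float64(243.21052973139138), np.float64(201.69615419474513))
F mean [-0.44  0.74  1.36] n 1.4921057523770416 +- 0.1631150479571276
```

Emit:
{"name": "jog_arm", "arguments": {"commands": [[0,0.0007,0,0,0,0,0],[0,0.0014,0,0,0,0,0],[0,0.0014,0,0,0,0,0],[0,0.0014,0,0,0,0,0]]}}

```text
time_s: 14.05
tool_pos: [0.5109, 0.2236, 0.1816]
eef_rot: [[-0.276, 0.406, 0.871], [-0.961, -0.117, -0.25], [0.0, -0.906, 0.422]]
force: [-0.8, 0.6, 2.0]
width: 0.0196
```

```bash
sed -i 's/h>.010/h>.005/' pan.py; python3 look.py 11 wrist side top; for i in 8 10 11; do python3 pan.py $i; done; python3 tgt.py -.005;python3 chk.py; python3 crop.py 11
```

```text
14.05 [0.5109 0.2236 0.1816] [ 0.305  0.313  1.739 -0.349  0.75   0.8  ] [-0.79  0.57  2.03] 0.01959624679253668
[[-0.276, 0.406, 0.871], [-0.961, -0.117, -0.25], [0.0, -0.906, 0.422]]
n [-0.3953  0.124   0.9102] tilt 24.47103068460881 yaw -17.412033238183724 16098 resid 0.0008470497718738207
panel rect in u,y ((-1.6772232055664062, 9.876449584960938), (146.61477661132812, 116.22977447509766), 0.008089842274785042)
[306 192  32  17 411] h 0.013465195632316764 mean [0.5471 0.2209 0.1054] circle [14.5 34.9 11.6] ctr [0.5456 0.2165 0.1061]
[234 273  20  19 205] h 0.005663186427314442 mean [0.4752 0.1691 0.0735] circle [-49.2 -29.7   8.1] ctr [0.4752 0.1689 0.0734]
n [-0.3938  0.1256  0.9106] tilt 24.417754668170787 yaw -17.68813677009534 17083 resid 0.0008383889392853921
panel rect in u,y ((-1.7659683227539062, 13.82708740234375), (108.33563232421875, 146.46090698242188), 89.99589538574219)
[305 196  31  13 307] h 0.010354693542000993 mean [0.5484 0.2215 0.1023] circle [14.2 37.9 10.7] ctr [0.5477 0.219  0.1027]
[228 281  21  18 175] h 0.00547617903951355 mean [0.475  0.1694 0.0728] cir
[... 414 characters left out ...]
  21  17 175] h 0.0055558595663220915 mean [0.4756 0.1698 0.0731] circle [-49.5 -29.8   8. ] ctr [0.4751 0.1688 0.073 ]
cmd [0.0001, -0.0004, -0.0005] [0.0003, 0.0002, 0.0003]
tip rel contact (u,yt,n) mm [ 0.43  0.07 -5.36] axis err deg 0.027700309830532364 F n 1.6452534775774263 Fu,Fy -0.35486832877266333 -0.17337518452173156
side tip px (np.float64(265.60546310234093), np.float64(228.47261944660485)) contact px (np.float64(266.0510670782104), np.float64(227.33478017595593))
top tip px (np.float64(243.763803265023), np.float64(201.1151692594005)) contact px (np.float64(243.21052973139138), np.float64(201.69615419474513))
F mean [-0.67  0.31  1.65] n 1.8056021489146619 +- 0.17525543423527898
```

View pics/c11.png

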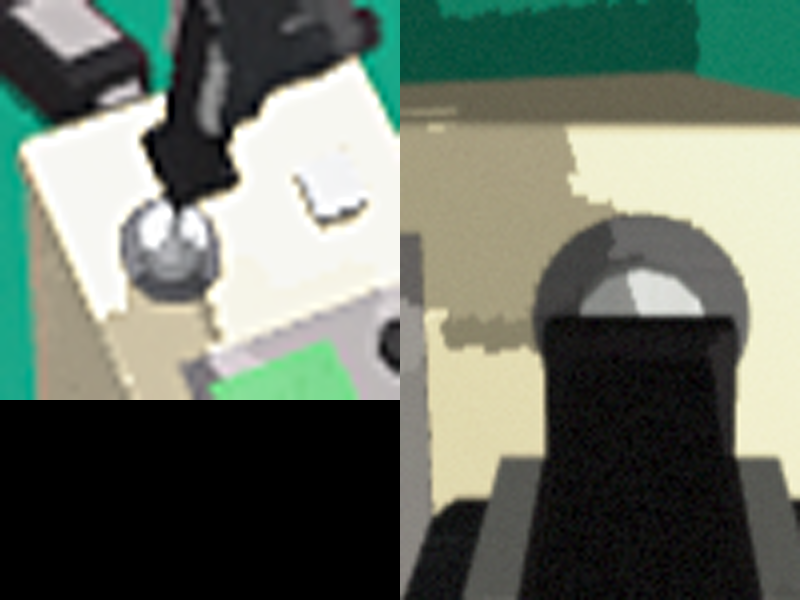

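View pics/top11.png

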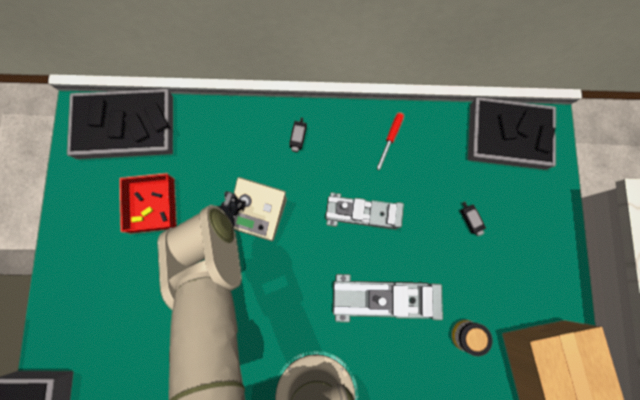

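Emit:
{"name": "jog_arm", "arguments": {"commands": [[0,0.0004,0,0,0,0,0],[0,0.0004,0,0,0,0,0],[0,0.0004,0,0,0,0,0],[0,0.0004,0,0,0,0,0]]}}

```text
time_s: 15.2
tool_pos: [0.5111, 0.2235, 0.1812]
eef_rot: [[-0.276, 0.406, 0.871], [-0.961, -0.117, -0.25], [0.0, -0.906, 0.422]]
force: [-0.4, -0.5, 1.7]
width: 0.0195
```

```bash
python3 look.py 12 wrist side; python3 pan.py 12; python3 tgt.py -.005;python3 chk.py; python3 -c "
from h import *
print(finish_job())"
```

```text
15.2 [0.5111 0.2235 0.1812] [ 0.304  0.314  1.739 -0.349  0.749  0.8  ] [-0.38 -0.5   1.67] 0.019461264172192433
[[-0.276, 0.406, 0.871], [-0.961, -0.117, -0.25], [0.0, -0.906, 0.422]]
n [-0.3937  0.1258  0.9106] tilt 24.414950241106858 yaw -17.72393603473144 17231 resid 0.0008444412330019033
panel rect in u,y ((-1.7446212768554688, 14.75836181640625), (146.48255920410156, 106.484619140625), 0.004937309771776199)
[305 196  31  13 292] h 0.008630024370814901 mean [0.549  0.2212 0.1009] circle [14.3 37.8 10.6] ctr [0.5484 0.2187 0.1011]
[228 282  21  17 188] h 0.005492229418544024 mean [0.4755 0.17   0.073 ] circle [-49.6 -29.6   8.1] ctr [0.475  0.169  0.0729]
cmd [0.0001, -0.0008, -0.0005] [0.0004, 0.0002, 0.0004]
tip rel contact (u,yt,n) mm [ 0.42  0.04 -5.79] axis err deg 0.0320221554960749 F n 2.711717534480908 Fu,Fy 0.11572599785790658 0.32180106046359475
side tip px (np.float64(265.5900099081135), np.float64(228.57222016956814)) contact px (np.float64(266.0510670782104), np.float64(227.33478017595593))
top tip px (np.float64(243.81619056010186), np.float64(201.08604979901978)) contact px (np.float64(243.21052973139138), np.float64(201.69615419474513))
F mean [-0.39  0.08  2.  ] n 1.9786235749526189 +- 0.19485142688399368
the job is handed in; nothing more can be done
None
```

I slid the vise jaw back, lifted the probe out, and pressed its tip on the round contact. I handed the job in with the arm still holding it there, at about 16 s of the 48 s allowed.

**Last checks:**
- **Jaw:** it measures about 45 mm open. The vise did not move.
- **Sink:** the contact has gone from 13.5 mm proud to 8.6 mm, so it sank about 4.9 mm. The push is about 2.9 N, allowing for the probe's weight.
- **Tip position:** by calculation the tip is within about 1 mm of the contact's middle. I could not see the tip clearly in the wrist view because the handle hides it, but the side view agrees.
- **Squareness:** the tool is within 0.1° of the panel normal I used, which assumes the given 25° slope and a yaw of -16°.
- **Other things:** the probe stayed well away from the square contact, and the top picture taken just before the last 0.4 mm push showed nothing else moved.

**What went wrong or disagreed:**
- **Jaw hit its stop:** I wrote one row wrong when releasing the jaw post, and the fingers briefly drove the jaw to its end stop. That is why it is 45 mm open rather than the 42 mm I planned. I did not see the peak force of that bump.
- **Yaw estimates:** the cameras put the tester's yaw anywhere from -15° to -17.7°, which leaves about 0.7° of doubt at most in how square the probe is.

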